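Let one yellow spool hub out of the two-lane dispenser

ROBOT

A 6-joint arm with a two-finger parallel gripper is mounted at the origin on the work surface. World frame = base frame: x ahead of the robot, y to its left, z up, the work surface at z = 0. Lengths are in mm, angles in degrees, forces in N, time in s.
With the tool pointing down it reaches from about 375 to 925 mm from the base axis. Payload 5.7 kg.
Tool frame: the origin (TCP) lies on the centre line of the jaws, within the pads' length; the fingertips stand 22 mm ahead of it and the grasp point (between the pads) lies 3 mm ahead of it; z points along the fingers, y is the line along which they close (so a half turn about z gives the same grasp; the last joint's range is limited). The gripper opens to 88 mm and grips with 3 to 60 N. Pads are 20 mm wide; open, the fingers measure 115 mm over their backs; the gripper's body (75 mm by 178 mm) begins 61 mm behind the grasp point.
Start: joints at [-71.282, 20.558, 86.54, -0, 72.909, -6.595], TCP at [256.522, -542.366, 244.623] pointing down, gripper open.
Joint ranges: [-170.27, 170.27], [-57.76, 135], [12.27, 136.19], [-55.21, 235.2], [11.17, 155.16], [-170.74, 170.74]. Speed limits (degrees/s): [136.94, 136.94, 180, 180, 180, 180].

INTERFACE

Orientations are given as [roll, pitch, yaw] about the fixed x, y, z axes, in that order (R = Rz(yaw) Ry(pitch) Rx(roll)).
In Python, from workcell import arm gives the robot as it stands. Calls block until the motion is done:
- arm.movep(position, orientation): joint-space move of the TCP to a pose.
- arm.move_l(position, max_speed=150, frame=None, contact_N=None): straight line of the TCP; frame=None keeps the orientation; max_speed is the mean speed in mm/s. With contact_N (N) it stops when the force on the tool has changed by that much, and returns True; else False.
- arm.move_j(angles): joint-space move.
- arm.command_gripper(opening, strength=None): finger opening in mm; strength is the grip in N (None keeps the last); returns when the fingers have stopped.
- arm.pause(seconds).
- arm.inverse_kinematics(position, orientation): joint angles nearest the present ones, or None.
- arm.get_state(): the state.
- arm.grab_frame(name): name is "scene" or "top" or "wrist"; returns the picture (384x512x3 uint8, red, green, blue); there is no depth.
- arm.get_calibration(name): a dict with "fx", "fy", "cx", "cy" (pixels), "extrinsics" (4x4, takes a point from camera to world coordinates); the wrist camera has in their place "hand_eye" (4x4, takes a point from camera to tool coordinates, whose origin is the TCP and whose axes are the flange's). Camera axes: x right, y up, looking along -z (the intrinsics and any distortion apply to the point x, -y, -z); pixel columns grow to the right and rows downward; lengths in mm; the calibration is good to about 2 mm. The wrist camera is an equidistant fisheye: a pixel r from the principal point sees the ray r / f radians off the axis. A picture is of the moment at which its call begins: read the wrist's pose just before it. get_calibration takes no time and is no camera call.
A pose or a line that the arm cannot do raises arm.PlanningError and nothing moves.
- arm.close_job(): hands the job in; it is judged then, once.
Trained networks look in the newest picture that a camera, given by its name, has taken for a name from the list of things; names that differ only in an ending like _2 or _b are one class to them, and where a whole thing is asked for, a point or a joint stands for the part that bears it (a point fixed in the world has none). Each returns a list of dicts, best first, with "confidence" (0 to 1); they miss things now and then, are a little off and sometimes report something else, mostly with a low value. They report only what shows in the picture. A call takes as long as a camera call.
- arm.find_in(target, camera): "centre" ([x, y, z] in mm, in world coordinates, good to about 4 mm: the middle of the surface that is visible of it).
- arm.outline_of(target, camera): "region" (384x512 bool, what is visible of it).
The state is a dict: "time_s": time; "joint_positions": joint angles; "joint_velocities": joint speeds; "joint_torque": joint torques, N m; "tool_pos": TCP position; "tool_rot": TCP orientation; "contact_force": force on the tool from outside, world axes, zero at the start; "ft_torque": the same for the moment, N m; "finger_gap": finger opening in mm; "grip_force": force on a finger pad.
Only numpy, scipy, OpenCV 4.12 (cv2) and the standard library are available. Lean on these libraries where they do the work, as an engineer would, in place of code of your own. Each camera call takes 0.05 s, during which the arm holds its last target. There are 200 camera calls.

TASK

This kit needs one yellow spool hub in its black tray. Tilt the dispenser's spring-centred lever sideways, all the way over towards the lane that holds the yellow hubs, keep it there for about a second while the front hub rolls down into the tray, then let go so that the lever springs back upright. Let out just that one yellow hub and none of the blue ones, and leave the other things on the shelf where they are.

Things in the scene. Friction and masses are not known exactly. Their poses are not given: they have to be found in the camera images.
- dispenser: Two-lane gravity dispenser for spool hubs, fixed: grey base plate 360 x 220 mm, posts, two lanes sloping 8 degrees down to its front. Origin: centre of the plate's underside; x to its rear (up the slope), y to its left lane, z up. Lane centre lines at y = +47 and -47 mm, lane floors 85 mm up at x = 0. But for the lever, nothing on it stands above z = 190 mm.
- lever (a joint): Sideways tilt of the lever, rad: 0 upright (sprung to centre, no latch), positive towards the dispenser's left lane (+y); end stops at +-0.42. Beyond about 0.27 the front stop plate of the lane on that side sinks clear and frees its front hub while a second stop rises and holds the hub behind; 0.32 or more is fully over. Spring 1.8 N m/rad: 5 to 6 N at the knob; it recentres without swinging past.
- lever_knob (a point): Centre of the red ball knob, 36 mm across, on the lever's 10 mm steel rod (bare for 80 mm below it); moves with the lever. Upright: x = -42, y = 0, z = 241 mm in the dispenser's frame, 130 mm from the tilt axis, leaning 8 degrees to the dispenser's front. At 0.37 rad tilt it has gone 47 mm sideways and 9 mm down.
- lever_axis (a point): Point on the tilt axis (the shaft between the lanes) at the lever's foot: x = -24, y = 0, z = 112 mm in the dispenser's frame. The axis runs along the dispenser's x, rising 8 degrees to the rear with the lanes.
- tray (a point): Middle of the floor of the black kit tray docked below the lane mouths at the dispenser's front, sloping as the lanes do: 102 x 158 mm, wall 36 to 42 mm high, a rib along the middle makes two pockets, one before each lane. A hub at rest in it lies against the front wall, centre at x = -129, y = +-47, z = 85 mm in the dispenser's frame.
- yellow_front: Yellow plastic spool hub at the front stop of its lane, the one to be let out: 64 mm across its two flanges (each 11 mm thick), 56 mm long, core 36 mm across; lies on its side with its axis across the lane (its own y). Origin at its centre. Which lane holds the yellow hubs changes from start to start. At the start its centre is at x = 17 mm, y = +47 or -47 mm, z = 120 mm in the dispenser's frame.
- yellow_rear: Second yellow spool hub, behind the first in the same lane, same shape: must stay in the lane, where it rolls forward to the front stop once the lever has recentred. Origin at its centre, at the start x = 80 mm, z = 129 mm in the dispenser's frame.
- blue_front: Blue aluminium spool hub at the front stop of the other lane, same shape; must stay in its lane. Origin at its centre.
- blue_rear: Second blue spool hub behind the first blue one, same shape; must stay in its lane. Origin at its centre.
- relay_a: Black plastic relay socket, 78 x 38 x 30 mm, lying loose on the shelf; bystander. Origin: centre of its underside.
- relay_b: Black plastic relay socket, as relay_a; bystander.
- switch_a: Chrome panel-mount switch standing on its 44 mm flange, 72 mm tall; bystander. Origin: centre of its underside.
- switch_b: Chrome panel-mount switch, as switch_a; bystander.
- knob_cap: Blue aluminium knob cap, 62 mm across, 38 mm tall, standing on the shelf; bystander. Origin: centre of its underside.
- driver: Screwdriver 190 mm long lying on the shelf; bystander. Origin: on its underside near the middle.

How it is judged:
By the outcome, as a careful person would: the job done as asked, in the order asked, and still so for the second after the job is handed in, with the robot touching nothing.
It also fails if it takes over 32 s, if anything falls off the work surface, if the arm or the gripper's body presses on something with over 40 N, if the wrist force passes 120 N, or if a joint passes its speed limit or range.

## Working session

There is one attempt and no reset: what is moved stays moved. The work goes in short steps, each a Python script; the robot and the scene stay as the last script left them, time stands still between calls to the robot, and variables do not carry over. Pictures are saved under pics/ and viewed, at most 10 in all, crops included, and the job is handed in when it is done.

```bash
mkdir -p pics
python3 - <<'E'
from workcell import arm
import cv2,numpy as np
for c in("scene","top"):
    im=arm.grab_frame(c); cv2.imwrite(f"pics/{c}0.png",im[:,:,::-1])
    for t in("lever_knob","yellow_front","blue_front","dispenser","lever_axis","tray"):
        for d in arm.find_in(t,c)[:3]: print(c,t,np.round(d["centre"],0),round(d["confidence"],2))
    k=arm.get_calibration(c); print({a:np.round(b,3).tolist() for a,b in k.items() if not isinstance(b,str)})
print(arm.get_state()["time_s"])
E
```

```text
scene lever_knob [488.  33. 204.] 0.78
scene yellow_front [533.  89. 136.] 0.86
scene blue_front [545.  -1. 138.] 0.63
scene blue_front [533.  88. 137.] 0.61
scene dispenser [575.  -6.  68.] 0.75
scene lever_axis [575.  -5.  70.] 0.9
scene tray [575. -13.  66.] 0.71
{'fx': 372.397, 'fy': 372.397, 'cx': 258.867, 'cy': 189.618, 'extrinsics': [[0.684, -0.49, 0.541, 1075.623], [0.729, 0.472, -0.496, -502.727], [-0.013, 0.733, 0.68, 849.748], [0.0, 0.0, 0.0, 1.0]]}
top lever_knob [510.  46. 134.] 0.82
top lever_knob [ 680. -375.   39.] 0.51
top yellow_front [523.  89. 135.] 0.91
top yellow_front [ 552. -424.   38.] 0.33
top yellow_front [598.   9. 152.] 0.31
top blue_front [535.  -1. 141.] 0.82
top dispenser [486.  38.  58.] 0.83
top lever_axis [486.  41.  58.] 0.63
top lever_axis [649. 389.  21.] 0.28
top tray [481.  44.  56.] 0.94
{'fx': 460.242, 'fy': 460.242, 'cx': 260.777, 'cy': 201.546, 'extrinsics': [[-0.012, 0.996, -0.088, 411.074], [-1.0, -0.012, -0.002, 6.139], [-0.003, 0.088, 0.996, 1367.439], [0.0, 0.0, 0.0, 1.0]]}
0.7
```

View pics/scene0.png

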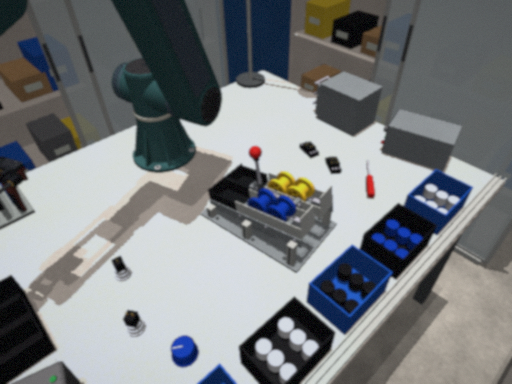

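View pics/top0.png

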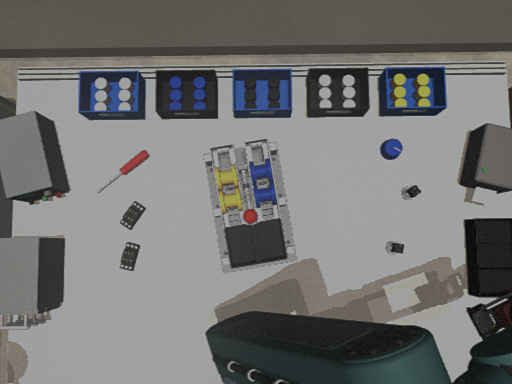

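The scene picture shows the yellow hubs in the dispenser's left lane, with its front facing the robot. The red knob is at about (255,152) in scene and (250,216) in top. Next I'll triangulate the knob and fit the dispenser's yaw.

```bash
cat > h.py <<'E'
from workcell import arm
import cv2,numpy as np
from scipy.optimize import least_squares
def ray(c,uv):
    k=arm.get_calibration(c);E=np.array(k["extrinsics"])
    d=np.array([(uv[0]-k["cx"])/k["fx"],-(uv[1]-k["cy"])/k["fy"],-1]);return E[:3,3],E[:3,:3]@d
def proj(c,p):
    k=arm.get_calibration(c);E=np.array(k["extrinsics"]);q=E[:3,:3].T@(np.array(p)-E[:3,3])
    return np.array([k["cx"]-k["fx"]*q[0]/q[2],k["cy"]+k["fy"]*q[1]/q[2]])
def world(s,p):
    c,n=np.cos(s[2]),np.sin(s[2]);return np.array([s[0]+c*p[0]-n*p[1],s[1]+n*p[0]+c*p[1],p[2]])
def blob(im,lo,hi,box):
    m=cv2.inRange(cv2.cvtColor(im,cv2.COLOR_RGB2HSV),lo,hi);k=np.zeros_like(m);x0,y0,x1,y1=box;k[y0:y1,x0:x1]=m[y0:y1,x0:x1]
    n,l,st,ce=cv2.connectedComponentsWithStats(k);i=1+np.argmax(st[1:,4]);return ce[i],st[i]
E
python3 - <<'E'
from h import *
S=cv2.imread("pics/scene0.png")[:,:,::-1].copy();T=cv2.imread("pics/top0.png")[:,:,::-1].copy()
red=((0,150,60),(8,255,255))
ks,a=blob(S,*red,(240,135,270,165));kt,b=blob(T,*red,(235,200,265,232));print(ks,a,kt,b)
o1,d1=ray("scene",ks);o2,d2=ray("top",kt)
t=np.linalg.lstsq(np.c_[d1,-d2],o2-o1,rcond=None)[0];p1,p2=o1+t[0]*d1,o2+t[1]*d2;print("knob",p1,p2)
# plate corners in top (z~0-8): fit pose with knob, corners read by eye
cor=[((205,149),(180,110,5)),((272,140),(180,-110,5)),((297,262),(-180,-110,5)),((222,272),(-180,110,5))]
kp=(-42,0,241)
f=lambda s:np.r_[(proj("top",world(s,kp))-kt)*3,(proj("scene",world(s,kp))-ks)*3,*[(proj("top",world(s,p))-u)/2 for u,p in cor]]
r=least_squares(f,[550,40,.13],x_scale=[100,100,1]);s=r.x;print(s,np.degrees(s[2]),r.fun.round(1),world(s,kp))
np.save("s.npy",s)
for im,c,n in((S,"scene",0),(T,"top",1)):
    im=cv2.resize(im,None,fx=3,fy=3,interpolation=cv2.INTER_CUBIC)
    for p in [kp]+[q for _,q in cor]+[(17,47,120),(80,47,129),(17,-47,120),(80,-47,129),(-129,47,85)]:
        u=(proj(c,world(s,p))*3+1).astype(int);cv2.drawMarker(im,tuple(map(int,u)),(0,255,0),0,12)
    x,y=((190,130),(190,130))[n];cv2.imwrite(f"pics/ov{n}.png",im[y*3:(y+150)*3,x*3:(x+150)*3,::-1])
a=[cv2.imread(f"pics/ov{n}.png") for n in(0,1)];cv2.imwrite("pics/ov.png",cv2.resize(np.hstack(a),(800,400)))
E
```

```text
[254.84705882 151.81176471] [250 147  10  12  85] [249.97619048 215.76190476] [244 210  13  13 126]
knob [475.6834173   34.60881403 242.6330717 ] [475.86895178  34.83454745 242.64951855]
[5.17181723e+02 4.14669893e+01 1.50747359e-01] 8.637187416707551 [-0.3  0.4  0.5  1.2 -0.5  2.2  2.1  0.8 -0.3 -0.7  0.2  0.5] [475.65804024  35.15955287 241.        ]
```

View pics/ov.png

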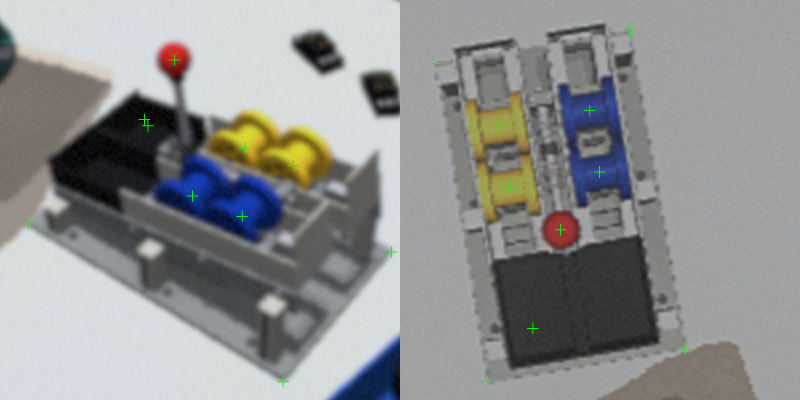

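The overlay agrees in both views: the knob, plate corners and hub centres line up. Yellow is in the left (+y) lane and the yaw is about 8.6°. I'll straddle the knob from above with the fingers.

Run:
```python
from h import *
s=np.load("s.npy");k=np.array([475.7,34.9,241.8]);yaw=np.degrees(s[2])
best=None
for y in(yaw,yaw-180,yaw+180):
    q=arm.inverse_kinematics([*k[:2],345],[180,0,y]);print(y,np.round(q,0) if q is not None else None)
    if q is not None and (best is None or abs(q[5])<best[0]): best=(abs(q[5]),y)
Y=best[1]
st=arm.get_state();p=st["tool_pos"];arm.move_l([p[0],p[1],345],250)
arm.movep([*k[:2],345],[180,0,Y]);arm.command_gripper(60,5)
z=k[2]+3
hit=arm.move_l([*k[:2],z],100,contact_N=6);print("hit",hit)
print(arm.get_state()["tool_pos"])
arm.command_gripper(42,3)
st=arm.get_state();print({a:np.round(st[a],2).tolist() for a in("time_s","tool_pos","tool_rot","contact_force","finger_gap","grip_force")})
S=arm.grab_frame("scene");W=arm.grab_frame("wrist")
cv2.imwrite("pics/c.png",np.hstack([cv2.resize(S[110:260,180:380],(400,300)),cv2.resize(W,(400,300))])[:,:,::-1])
```

```text
8.637187416707551 [-4.  5. 92. -0. 82. 77.]
-171.36281258329245 [  -4.    5.   92.    0.   82. -103.]
188.63718741670755 [  -4.    5.   92.    0.   82. -103.]
hit False
[476.22664344  34.88078671 245.37308443]
{'time_s': 5.73, 'tool_pos': [475.73, 34.91, 244.87], 'tool_rot': [180.0, -0.01, 8.64], 'contact_force': [0.26, -0.29, -0.42], 'finger_gap': 42.17, 'grip_force': 0.0}
```

View pics/c.png

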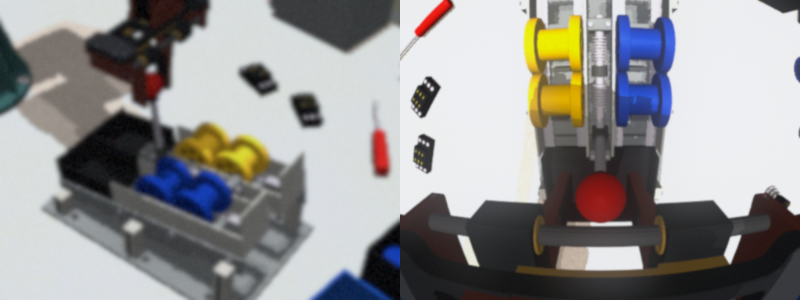

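The knob sits centred between the fingers (wrist crop, about (601,197)) and nothing is touching. I'll push it over now.

Run:
```python
from h import *
s=np.load("s.npy");k=np.array([475.7,34.9,244.8]);u=np.array([-np.sin(s[2]),np.cos(s[2]),0])
P=lambda d,dz:(k+u*d+[0,0,dz]).tolist()
arm.move_l(P(50.5,-9),80)
W=arm.grab_frame("wrist");S=arm.grab_frame("scene")
st=arm.get_state();print({a:np.round(st[a],2).tolist() for a in("time_s","tool_pos","contact_force")},u@(np.array(st["tool_pos"])-k),u@np.array(st["contact_force"]))
arm.pause(.85)
W2=arm.grab_frame("wrist");print(u@np.array(arm.get_state()["contact_force"]))
arm.move_l(P(0,0),120)
st=arm.get_state();print(u@(np.array(st["tool_pos"])-k),st["contact_force"],st["time_s"])
arm.command_gripper(60);arm.move_l([*k[:2],345],150)
arm.pause(.6);S2=arm.grab_frame("scene");T2=arm.grab_frame("wrist");print(arm.get_state()["time_s"])
r=lambda i:cv2.resize(i,(400,300))
cv2.imwrite("pics/d.png",np.vstack([np.hstack([r(W),r(W2)]),np.hstack([r(S2[110:260,180:380]),r(T2)])])[:,:,::-1])
```

```text
{'time_s': 6.72, 'tool_pos': [468.81, 85.02, 235.93], 'contact_force': [3.37, -4.18, 1.94]} 50.58888882870313 -4.642923609884744
-4.373600780784662
0.648518779774655 [-0.24494344 -0.11210386  0.00905118] 8.2
10.2167
```

View pics/d.png

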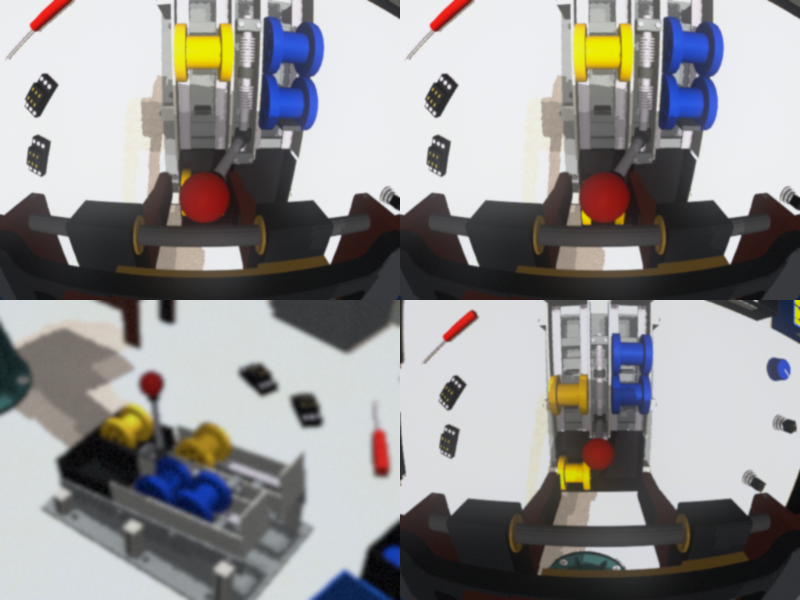

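The released yellow hub lies in the left tray pocket (wrist view about (573,472)), and the second has rolled to the front stop at (567,395). Both blue hubs are still in their lane, the lever is upright, and the gripper is clear.

```bash
python3 -c "
from workcell import arm
print(arm.close_job())"
```

```text
the job is handed in; nothing more can be done
None
```

One yellow hub is in the tray's left pocket, the second yellow and both blue hubs are still in their lanes, the lever is back upright, and the job was handed in at about 10 s on the robot's clock.

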